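True up an angle gauge on its ball stud and hold it

TASK

Pick up the angle gauge by the square stem on its top, gently set its hollow foot over the ball stud of the bracket and rock it there, dial face upright, until its swinging pointer has settled on the marker tab of the dial. Finish while still gripping it like that, foot resting on the ball and pointer steady on the tab, so that the clamp screw can be tightened from below. Leave the other things on the bench where they are.

Things in the scene. Friction and masses are not known exactly. Their poses are not given: they have to be found in the camera images.
- gauge: Pendulum angle gauge, 0.28 to 0.46 kg, 170 mm tall, standing on the bench. Origin: centre of its foot's underside; z up through the stem, x out of the dial face, y across the dial. Foot flange 60 mm across, 10 mm thick; round housing 112 mm across, 26 mm thick (along x), axis 72 mm above the origin; stem on top. The white dial (+x face) at the start looks roughly away from the robot.
- stem_grip (a point): Where to grip: on the gauge's axis in the square steel stem, 152 mm above the foot's underside. The stem is 20 mm along the gauge's x by 24 mm along its y and stands from 128 mm (housing's top) to 170 mm. Axes as the gauge's.
- foot_seat (a point): Point on the gauge's axis 15.2 mm below the foot's underside. The foot has a round socket (26 mm across, 8 mm deep) in its underside; this point coincides with the ball's centre when the socket's rim rests evenly on the ball, at any tilt.
- pointer (a joint): Angle (rad) of the black hanging pointer relative to the dial, about the gauge's +x axis; 0 when it lies along the gauge's -z. It is a free pendulum, lightly damped: 3 to 4 swings a second, dying out in about 2 s. Held still and upright in pitch, it reads minus the angle by which the gauge is turned about its own +x axis from plumb.
- marker (a joint): Angle (rad) of the marker tab on the dial, same zero, axis and sense as the pointer; -0.42 to 0.42, different each time. Stiff; it stays as set.
- pointer_tip (a point): Tip of the pointer, 40 mm from the dial's axis, 11 mm in front of the gauge's middle plane.
- mark (a point): Inner corner of the marker tab, a dark steel diamond about 11 mm across near the rim of the dial; 40 mm from the dial's axis, 11 mm in front of the gauge's middle plane. When the pointer is on the tab, pointer_tip and mark coincide.
- bracket: Fixed aluminium bracket of C shape, foot plate 120 by 90 by 10 mm; its shelf (84 by 56 mm, top at 54 mm) carries the upright ball stud. Origin: underside of the foot plate, below the stud; z up.
- ball_centre (a point): Centre of the stud's steel ball, 40 mm in diameter, 78 mm above the bench; the ball's top is at 98 mm. A seated upright gauge has its foot's underside 93 mm above the bench. The ball lets the gauge tilt 30 degrees and more any way; a gauge let go there topples.
- screwdriver: Screwdriver, 160 mm long, 26 mm thick, lying between gauge and bracket. Origin: middle, underside. Leave alone.
- nippers: Side cutters, 145 mm long, 16 mm high, lying near the robot. Origin: at the rivet, underside. Leave alone.
- drip_bottle: Squeeze bottle with a fine tip, 42 mm across, 115 mm tall. Origin: centre of underside. Leave alone.
- spirit_pump: Square bottle with steel pump dish, 60 mm wide, 101 mm tall. Origin: centre of underside. Leave alone.
- tip_cleaner: Brass ball-shaped tip cleaner, 72 mm across, 82 mm tall. Origin: centre of underside. Leave alone.
- sponge_dish: Round black dish with a sponge, 96 mm across, 34 mm tall. Origin: centre of underside. Leave alone.
- parts_tray: Low divided tray, 110 by 130 by 22 mm. Origin: centre of underside. Leave alone.
Things that resemble listed ones, but are neither listed nor needed, are in the scene too. Leave any green or turquoise look-alike of the gauge alone.

How it is judged:
By the outcome, as a careful person would: the job done as asked, in the order asked, and still so for the second after the job is handed in, while the arm keeps its last pose, push and grip.
It also fails if it takes over 40 s, if anything falls off the work surface, if the arm or the gripper's body presses on something with over 40 N, if the wrist force passes 120 N, or if a joint passes its speed limit or range.

ROBOT

A 6-joint arm with a two-finger parallel gripper is mounted at the origin on the work surface. World frame = base frame: x ahead of the robot, y to its left, z up, the work surface at z = 0. Lengths are in mm, angles in rad, forces in N, time in s.
With the tool pointing down it reaches from about 275 to 750 mm from the base axis. Payload 10.2 kg.
Tool frame: the origin (TCP) lies on the front face of the gripper's body, between the roots of the fingers; the fingertips stand 73 mm ahead of it and the grasp point (between the pads) lies 54 mm ahead of it; z points along the fingers, y is the direction in which the jaws open and shut (so a half turn about z gives the same grasp; the last joint's range is limited). The gripper opens to 85 mm and grips with 20 to 120 N. Pads are 22 mm wide; open, the fingers measure 114 mm over their backs; the gripper's body (76 mm by 85 mm) begins 54 mm behind the grasp point. The pads swing forward as they close: fully open they stand 13 mm farther back than shut.
Start: joints at [-1.485, 0.313, 1.498, -0, 1.331, -0.223], TCP at [159.543, -500.178, 303.894] pointing down, gripper open.
Joint ranges: [-2.94, 2.94], [-0.97, 2.17], [0.19, 2.56], [-1.23, 4.37], [0.02, 3.11], [-2.88, 2.88]. Speed limits (rad/s): [2.39, 2.39, 3.01, 3.14, 3.14, 3.14].

INTERFACE

Orientations are given as a unit quaternion [w, x, y, z].
In Python, from rig import ctrl gives the robot as it stands.
- The arm moves only by the tool move_arm, never from a script. Its argument "series" is a list of rows, each a list of 3 entries, a list of its own where there are three numbers: the shift along the tool's x, y, z in mm, then the turn about the tool's z in degrees, then the opening, from 0 (shut) to 1 (fully open). In form: [[[tx, ty, tz], yaw, grip], ...]. A call has 1 to 10 rows; each row is the pose to reach, as a shift and turn from the pose commanded when the call began, along the tool's axes at that moment; what a row does not reach only later rows make up. A row lasts 1/8 s, in which the tool goes at most 62.5 mm and 10.7 degrees, less where a joint would pass 70% of its speed; a pose out of reach is approached as far as the arm can. A call with a gripper value outside its range is refused whole. The fingers move at their own pace and stop on an object; "force" is the grip in N (left out, the last holds). Time passes only in rows, so rows that repeat a pose let the fingers close. It gives the time, the measured TCP pose, the force and the opening at its end, in the units of the state.
- ctrl.sense(): the state, without advancing time (a new reading comes with each control period).
- ctrl.capture(name): name is "side" or "top"; returns (picture, depth): 400x640x3 uint8, red, green, blue; 400x640 float32, mm along the optical axis (not along the pixel's ray), 0 where there is no reading.
- ctrl.camera_model(name): a dict with "fov_y" (degrees; the focal length in pixels is half the picture's height over the tangent of half this angle, whatever the lens; pixels are square), "cx", "cy" (the principal point, pixels), "rvec" (rotation vector, rad) and "tvec" (3), from world to camera coordinates, as OpenCV has them. Camera axes: x right, y down, z forward; pixel columns grow to the right and rows downward; lengths in mm; the calibration is good to about 2 mm. A picture is of the moment at which its call begins. camera_model takes no time and is no camera call.
- ctrl.finish_job(): hands the job in, once; it reports no verdict.
The state is a dict: "time_s": time; "joints": joint angles; "dq": joint speeds; "tau": joint torques, N m; "eef_pos": TCP position; "ee_rot": TCP orientation; "force": force on the tool from outside, world axes, zero at the start; "wrist_torque": the same for the moment, N m; "grip_width": opening from 0.0 (shut) to 1.0 (fully open).
Only numpy, scipy, OpenCV 4.12 (cv2) and the standard library are available. Lean on these libraries where they do the work, as an engineer would, in place of code of your own. Each camera call takes 0.05 s, during which the arm holds its last target.

## Working session

There is one attempt and no reset: what is moved stays moved. The work goes in short steps, Python scripts to look and compute and a tool call to move; the robot and the scene stay as the last step left them, time stands still between calls to the robot, and variables do not carry over. Pictures are saved under pics/ and viewed, and the job is handed in when it is done.

Besides the shell and the picture viewer there is one more tool, called after ">>>" in YAML: its name, and indented under it one key for each argument. move_arm: Moves the arm, as the interface text tells. Its arguments: {"type":"object","properties":{"series":{"type":"array","items":{"type":"array"}},"force":{"type":"number"}},"required":["series"]}

```bash
ls; mkdir -p pics; cat > h.py <<'E'
import numpy as np,cv2
from rig import ctrl
def cam(n):
    m=ctrl.camera_model(n); f=200/np.tan(np.radians(m['fov_y'])/2)
    R=cv2.Rodrigues(np.array(m['rvec'],float))[0]; t=np.array(m['tvec'],float).ravel()
    return f,m['cx'],m['cy'],R,t
def ray(n,u,v):
    f,cx,cy,R,t=cam(n); d=R.T@np.array([(u-cx)/f,(v-cy)/f,1.]); return -R.T@t,d
def onz(n,u,v,z):
    o,d=ray(n,u,v); return o+d*(z-o[2])/d[2]
def proj(n,P):
    f,cx,cy,R,t=cam(n); p=R@np.asarray(P,float)+t; return np.array([f*p[0]/p[2]+cx,f*p[1]/p[2]+cy])
def cloud(n,dep):
    f,cx,cy,R,t=cam(n); v,u=np.mgrid[:400,:640]
    P=np.stack([(u-cx)/f*dep,(v-cy)/f*dep,dep],-1); return (P-t)@R
E
python3 - <<'E'
from h import *
for n in ['side','top']:
    im,d=ctrl.capture(n); cv2.imwrite(f'pics/{n}0.png',im[:,:,::-1]); np.savez(f'{n}0.npz',im=im,d=d)
    m=ctrl.camera_model(n);print(n,m, 'cam at',ray(n,0,0)[0], (d>0).mean())
print(ctrl.sense())
E
```

```text
pics
side {'fov_y': 44.366908409032185, 'cx': 320.39751223511183, 'cy': 213.16875690994797, 'rvec': array([ 0.52261652, -2.56146718,  1.3905723 ]), 'tvec': array([ 430.23242126,  199.77008701, 1377.85050621])} cam at [-2.36328874e-01  1.13328005e+03  9.16054753e+02] 0.96901171875
top {'fov_y': 57.0762526189666, 'cx': 320.56823926288735, 'cy': 203.4481062279365, 'rvec': array([ 2.21153516, -2.161272  ,  0.0849186 ]), 'tvec': array([ -35.29718005,  497.20256636, 1284.27933325])} cam at [ 402.95968519  -18.77353224 1317.23222528] 0.99596875
{'time_s': 0.1, 'joints': array([-1.48538856e+00,  3.13361266e-01,  1.49837026e+00,  3.41810244e-05,
        1.33097521e+00, -2.23397744e-01]), 'dq': array([-0.0015968 , -0.0006649 , -0.00209093, -0.00129638,  0.00014383,
        0.0013892 ]), 'tau': array([ 3.59682330e-03, -4.12892747e+01, -2.60142356e+01, -1.85656427e-04,
        3.01711865e-03,  6.24930891e-06]), 'eef_pos': array([ 159.54098848, -500.0164525 ,  303.40558282]), 'ee_rot': array([-5.54572810e-04,  9.88104029e-01,  1.53785945e-01,  5.49622864e-05]), 'force': array([ 0.41732029, -0.49487038,  0.11125532]), 'wrist_torque': array([ 0.03936027, -0.00212867, -0.00363201]), 'grip_width': 1.0011889356321353}
```

View pics/side0.png

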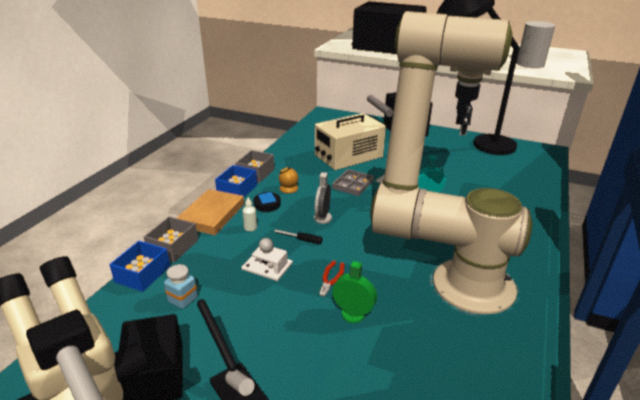

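View pics/top0.png

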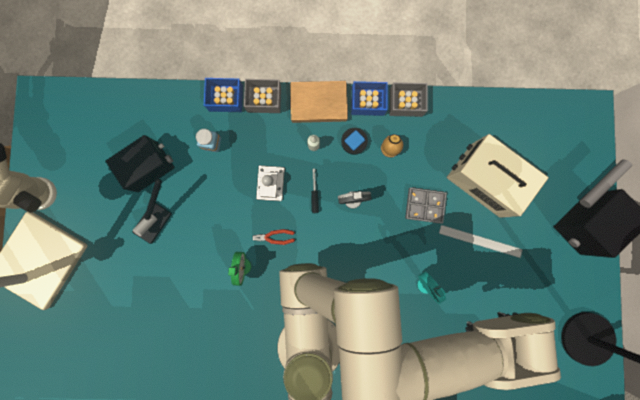

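```bash
python3 - <<'E'
from h import *
S=np.load('side0.npz');T=np.load('top0.npz')
a=cv2.resize(S['im'][150:310,220:400],None,fx=4.4,fy=3.7,interpolation=cv2.INTER_CUBIC);cv2.imwrite('pics/s0z.png',a[:590,:,::-1])
a=cv2.resize(T['im'][150:230,240:380],None,fx=5.5,fy=5.5,interpolation=cv2.INTER_CUBIC);cv2.imwrite('pics/t0z.png',a[:,:,::-1])
for n,D in(('top',T),('side',S)):
    P=cloud(n,D['d'])
    m=(D['d']>0)&(P[...,2]>8)&(P[...,2]<200)&(P[...,0]>300)&(P[...,0]<600)&(abs(P[...,1])<350)
    c,l,st,ce=cv2.connectedComponentsWithStats(m.astype(np.uint8))
    for i in range(1,c):
        if st[i,4]>15:
            q=P[l==i];print(n,ce[i].round(),st[i,4],q.mean(0).round(),q.min(0).round(),q.max(0).round())
E
```

```text
top [269. 186.] 581 [552. 157.  47.] [507. 115.   8.] [600. 207. 102.]
top [314. 199.] 186 [513.  -1.  21.] [467. -15.   8.] [600.  11.  30.]
top [408. 203.] 78 [ 506. -336.   18.] [ 453. -349.    8.] [ 561. -326.   28.]
top [354. 198.] 355 [ 512. -134.  104.] [ 488. -189.    8.] [542. -82. 175.]
top [275. 237.] 248 [377. 134.  12.] [351.  70.   8.] [405. 212.  19.]
top [238. 256.] 101 [312. 243.  92.] [300. 233.  27.] [325. 259. 122.]
side [323. 199.] 581 [ 510. -119.   89.] [ 486. -197.    8.] [543. -78. 171.]
side [346. 188.] 107 [ 505. -334.   16.] [ 451. -350.    8.] [ 566. -323.   25.]
side [307. 237.] 207 [511.   3.  18.] [464. -14.   8.] [599.  15.  28.]
side [270. 258.] 875 [550. 171.  43.] [508. 119.   8.] [600. 209.  99.]
side [334. 283.] 511 [345. 196.  43.] [300.  68.   8.] [406. 263. 120.]
```

View pics/s0z.png

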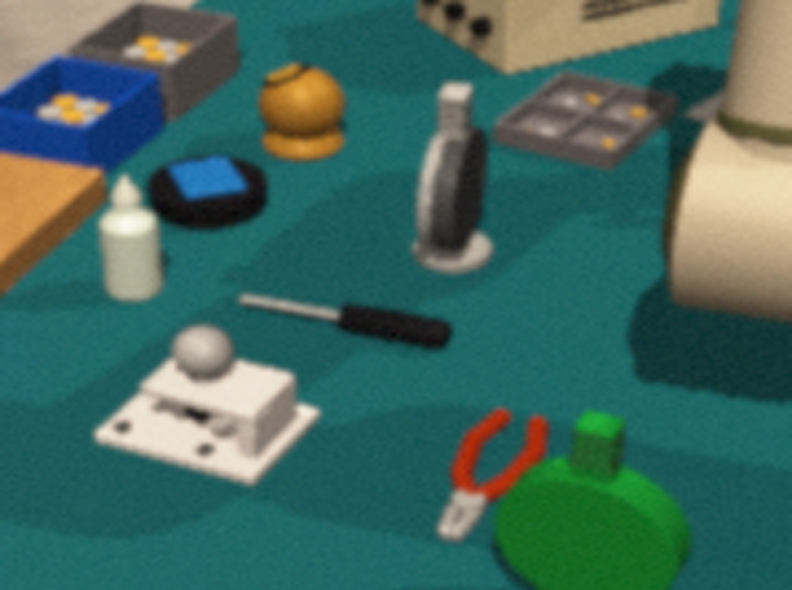

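View pics/t0z.png

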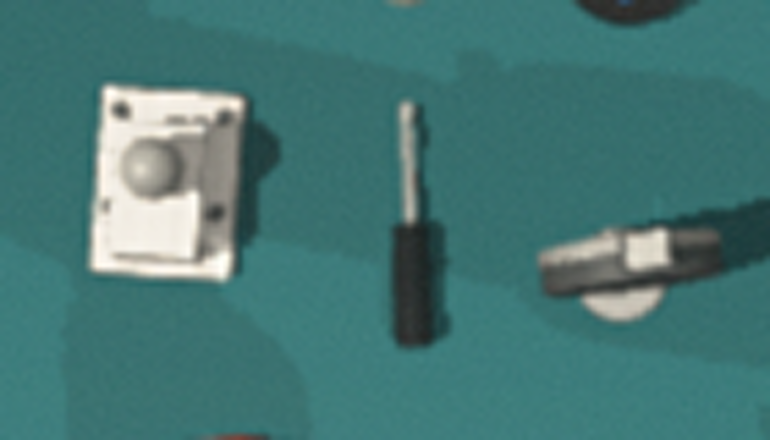

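```bash
python3 - <<'E'
from h import *
S=np.load('side0.npz');T=np.load('top0.npz')
from scipy.optimize import least_squares
for n,D in(('top',T),('side',S)):
    P=cloud(n,D['d']);ok=(D['d']>0)
    x,y,z=P[...,0],P[...,1],P[...,2]
    g=ok&(x>480)&(x<545)&(y>-200)&(y<-70)
    q=P[g&(z>30)&(z<125)]
    b=q[:,:2]-q[:,:2].mean(0);w,v=np.linalg.eigh(b.T@b);print(n,'housing',q.mean(0),np.degrees(np.arctan2(-v[0,1],v[1,1])),np.sqrt(w/len(b)))
    for lo,hi in((50,90),(90,128)):
        h=q[(q[:,2]>lo)&(q[:,2]<hi)]
        print(len(h), h.min(0).round(1),h.max(0).round(1))
    s=P[g&(z>140)];print('stem',len(s),s.mean(0),s.min(0),s.max(0))
    s=P[g&(z>162)];print('stemtop',len(s),s.mean(0),s.min(0),s.max(0), np.argwhere(g&(z>162)).mean(0))
    m=ok&(x>530)&(x<600)&(y>130)&(y<210)&(z>72);q=P[m]
    f=lambda p:np.linalg.norm(q-p,axis=1)-20
    r=least_squares(f,[565,165,78],loss='soft_l1');print('ball',len(q),r.x,q.max(0),q.min(0))
    # tuned by mask centroid in image
E
```

```text
top housing [ 512.67361034 -132.2852694   103.24841202] 7.409847819105301 [ 8.64268687 34.94748077]
42 [ 496.  -189.4   50.1] [535.4 -81.8  89.6]
178 [ 497.7 -188.5   91.1] [534.2 -84.8 125. ]
stem 58 [ 514.99063164 -136.17589654  166.43796134] [ 504.8616185  -150.77905961  141.65479956] [ 525.86821495 -124.5920803   175.49447448]
stemtop 50 [ 515.91626239 -137.08402172  168.83207864] [ 506.25501543 -149.98441671  164.09607219] [ 525.86821495 -124.5920803   175.49447448] [195.06 357.04]
ball 107 [568.5305726  160.19566223  76.9489994 ] [585.07611769 176.8000813  101.99507821] [548.53134677 141.70253715  75.55120915]
side housing [ 508.25279177 -113.459866     84.37749251] -0.874276711456398 [ 7.33388138 30.04663349]
162 [ 495.4 -196.8   50.7] [522.9 -78.4  90. ]
184 [ 497.5 -190.7   90.5] [532.  -79.6 124.7]
stem 80 [ 514.52408387 -131.73242545  158.28952363] [ 505.14744253 -157.68639677  140.03890204] [ 525.83031712 -120.44828318  171.14354659]
stemtop 35 [ 515.48937712 -134.14275364  167.33948725] [ 505.40303476 -150.78306701  162.82836823] [ 525.64586679 -120.44828318  171.14354659] [175.25714286 323.05714286]
ball 139 [569.94493807 158.31443169  77.31857783] [587.21876726 180.12749728  98.6874265 ] [548.01743431 147.87495556  72.14970941]
```

```bash
python3 - <<'E'
from h import *
print(onz('top',267.6,180.5,78),onz('side',266.1,245.1,78))
print(onz('top',357.8,195.3,170),onz('top',357.04,195.06,170),onz('side',323.06,175.26,167))
T=np.load('top0.npz')['im']
hsv=cv2.cvtColor(T,cv2.COLOR_RGB2HSV)
m=((hsv[...,1]<70)&(hsv[...,2]>60)).astype(np.uint8); m[:, :338]=0; m[:,376:]=0; m[:185]=0;m[215:]=0
print('\n'.join(''.join('%4d'%v for v in r) for r in cv2.cvtColor(T,cv2.COLOR_RGB2GRAY)[188:206,336:376]))
P=cloud('top',np.load('top0.npz')['d']);g=(P[...,2]>85)&(P[...,0]>480)&(P[...,0]<545)&(P[...,1]>-200)&(P[...,1]<-70)
q=P[g&(P[...,2]<135)][:,:2]
print(cv2.minAreaRect(q.astype(np.float32)))
# side dial depth plane: white pixels
S=np.load('side0.npz');P=cloud('side',S['d']);g=(P[...,2]>40)&(P[...,2]<110)&(P[...,0]>480)&(P[...,0]<545)&(P[...,1]>-200)&(P[...,1]<-70)
q=P[g][:,:2];print(cv2.minAreaRect(q.astype(np.float32)))
E
```

```text
[567.35861936 157.73827708  78.        ] [567.35255914 160.21218842  78.        ]
[ 515.0998743  -139.35894498  170.        ] [ 515.79978701 -136.964169    170.        ] [ 515.69823429 -134.66636959  167.        ]
  94  95  95  94  95  92  95  94  93  96  93  95  93  94  94  94  93  93  94  95  94  96  96 102  97  95  96  91  90  89  86  68  62  59  63  61  63  60  54  52
  92  96  94  96  95  94  96  95  93  92  94  96  95  93  94  93  95  93  95  96  94  95  89  94  89  87  83  67  58  63  59  54  50  50  50  49  52  52  51  50
  91  97  95  93  93  93  93  94  93  94  94  93  93  94  96  96  96  94  90  85  84  82  63  66  63  59  59  53  49  49  49  52  53  50  52  52  56  56  53  53
  94  94  93  95  96  93  92  94  92  94  93  89  92 103 118 112 103  91  86  76  71  82  94 121 117  80  62  65  65  66  65  72  69  66  55  55  53  52  55  53
  95  93  95  93  95  92  93  92  93  93  95 102 104 129 159 140 118 110 133 133 136 150 173 206 203 131  91  94  97  94  93  92  90  84  73  56  53  56  54  51
  94  94  94  93  94  92  93 101 106 114 125 141 150 161 174 176 144 137 195 208 
[... 1515 characters left out ...]
5  96  96  94
  94  94  85  76  66  62  60  59  58  67  96 112 119 127 131 129 130 137 168 182 182 187 188 169 119  91  96  97  96  96  96  95  94  97  94  94  96  96  95  96
  95  97  94  92  86  81  82  83  86 110 157 186 188 187 183 182 184 185 193 194 195 196 188 146 103  91  95  94  95  94  96  96  94  95  93  92  95  95  96  94
  98  94  95  95  96  95  95  95  96 103 133 175 192 198 196 197 196 195 194 195 195 183 161 108  90  92  94  96  96  94  94  94  97  96  96  95  98  92  95  96
((516.0180053710938, -137.59341430664062), (25.99622917175293, 107.3820571899414), 8.109861373901367)
((513.6807861328125, -137.33755493164062), (27.33279800415039, 118.6894760131836), 4.636631011962891)
```

```bash
cat >> h.py <<'E'
from scipy.spatial.transform import Rotation as Ro
def Rt(s=None):
    s=s or ctrl.sense(); w,x,y,z=s['ee_rot']; return Ro.from_quat([x,y,z,w]).as_matrix()
def go(target,az=None):
    s=ctrl.sense();R=Rt(s); d=R.T@(np.array(target,float)-s['eef_pos'])
    a=np.degrees(np.arctan2(R[1,0],R[0,0])); out='t=%.2f tool shift %s  az_x %.2f'%(s['time_s'],d.round(1),a)
    if az is not None: out+=' yaw %.2f'%(-((az-a+180)%360-180))
    print(out, 'z axis',R[:,2].round(4))
E
python3 -c "
from h import *
go([516,-137,304],98)"
```

```text
t=0.10 tool shift [ 4.499e+02 -2.375e+02 -2.000e-01]  az_x 17.69 yaw -80.31 z axis [-1.0e-04  1.1e-03 -1.0e+00]
```

>>> move_arm:
  series:
    - [[50,-26,0],-9,1]
    - [[100,-53,0],-18,1]
    - [[150,-79,0],-27,1]
    - [[200,-106,0],-36,1]
    - [[250,-132,0],-45,1]
    - [[300,-158,0],-54,1]
    - [[350,-185,0],-63,1]
    - [[400,-211,0],-72,1]
    - [[450,-237.5,0],-80.3,1]
    - [[450,-237.5,0],-80.3,1]
  force: 30

```text
time_s: 1.35
eef_pos: [517.5, -134.5, 303.2]
ee_rot: [-0.001, 0.654, 0.757, 0.0]
force: [-0.3, -0.6, 0.1]
grip_width: 0.996
```

```bash
python3 - <<'E'
from h import *
im,d=ctrl.capture('side'); cv2.imwrite('pics/s1.png',cv2.resize(im[60:260,200:460],None,fx=3,fy=2.95)[:,:,::-1])
go([516,-137,206],98);print(ctrl.sense()['joints'])
E
```

```text
t=1.40 tool shift [-1.  -0.6 97.3]  az_x 98.13 yaw 0.13 z axis [-1.1e-03  4.0e-04 -1.0e+00]
[-4.76883509e-01  3.33970607e-01  1.47051099e+00 -1.56982581e-04
  1.33828766e+00 -6.18681863e-01]
```

View pics/s1.png

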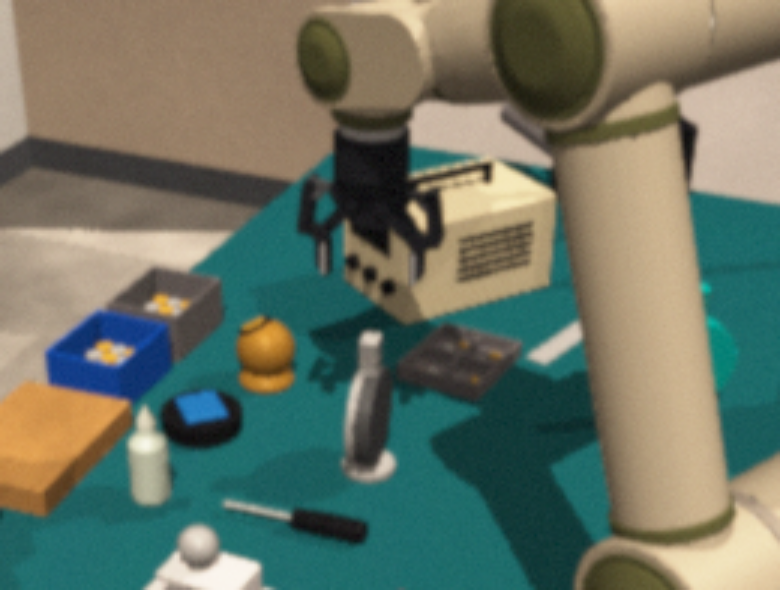

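>>> move_arm:
  series:
    - [[-1,-0.5,30],0,1]
    - [[-1,-0.5,60],0,1]
    - [[-1,-0.5,85],0,1]
    - [[-1,-0.5,97],0,1]
    - [[-1,-0.5,97],0,1]

```text
time_s: 2.02
eef_pos: [515.3, -138.8, 206.7]
ee_rot: [-0.0, 0.657, 0.754, -0.0]
force: [0.2, 0.0, -0.6]
grip_width: 0.998
```

```bash
python3 - <<'E'
from h import *
im,d=ctrl.capture('side'); cv2.imwrite('pics/s2.png',cv2.resize(im[110:230,260:400],None,fx=5,fy=4.9)[:,:,::-1])
go([516,-137,206],98);print(ctrl.sense()['force'])
E
```

```text
t=2.08 tool shift [1.7 0.5 1.5]  az_x 97.94 yaw -0.06 z axis [ 5.e-04 -4.e-04 -1.e+00]
[ 0.13308897  0.48233466 -0.15643029]
```

View pics/s2.png

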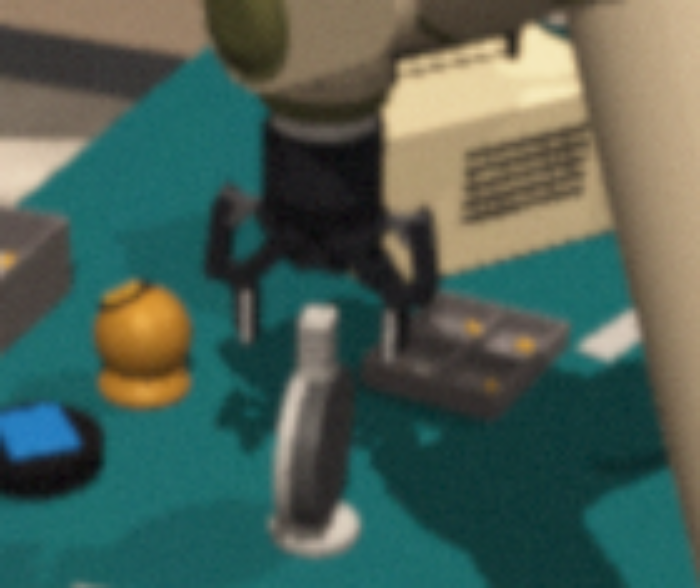

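>>> move_arm:
  series:
    - [[0,0,0.5],0,0.5]
    - [[0,0,0.5],0,0.2]
    - [[0,0,0.5],0,0.0]
    - [[0,0,0.5],0,0.0]
    - [[0,0,0.5],0,0.0]
    - [[0,0,0.5],0,0.0]
    - [[0,0,0.5],0,0.0]
    - [[0,0,0.5],0,0.0]
  force: 50

```text
time_s: 3.08
eef_pos: [515.9, -138.2, 206.6]
ee_rot: [0.0, 0.656, 0.755, 0.0]
force: [1.4, 0.2, 2.5]
grip_width: 0.229
```

```bash
python3 - <<'E'
from h import *
im,d=ctrl.capture('side'); cv2.imwrite('pics/s3.png',cv2.resize(im[110:230,260:400],None,fx=5,fy=4.9)[:,:,::-1])
s=ctrl.sense();print(s['force'],s['wrist_torque'],s['grip_width']); go([516,-137,206],98)
E
```

```text
[0.77581064 0.19961586 3.2604217 ] [ 0.01969396 -0.2441802   0.03787612] 0.22779835621091699
t=3.12 tool shift [1.2 0.3 0.6]  az_x 97.99 yaw -0.01 z axis [ 5.e-04 -1.e-04 -1.e+00]
```

View pics/s3.png

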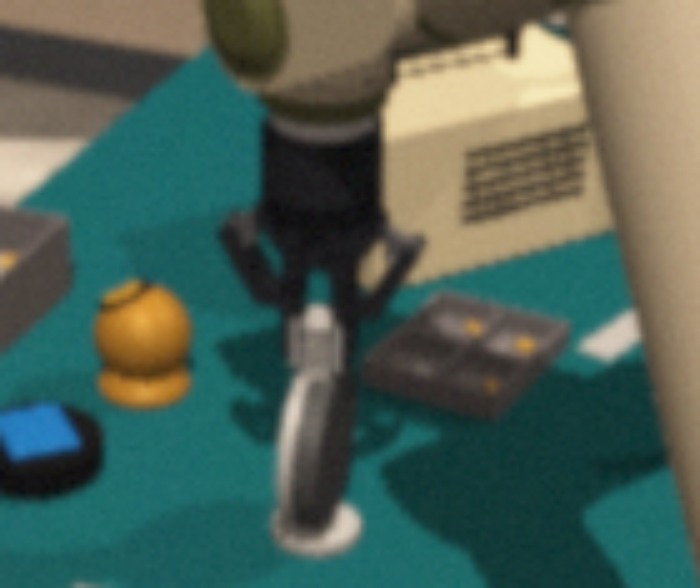

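>>> move_arm:
  series:
    - [[0,0,-10],0,0]
    - [[0,0,-35],0,0]
    - [[0,0,-65],0,0]
    - [[0,0,-95],0,0]
    - [[0,0,-125],0,0]
    - [[0,0,-140],0,0]
    - [[0,0,-140],0,0]
  force: 50

```text
time_s: 4.0
eef_pos: [515.7, -138.2, 346.6]
ee_rot: [0.0, 0.656, 0.755, 0.0]
force: [0.2, 0.3, -3.9]
grip_width: 0.227
```

```bash
python3 - <<'E'
from h import *
s=ctrl.sense();print(s['force'],s['wrist_torque'],s['grip_width']); go([420,420,420],210)
E
```

```text
[ 0.19921909  0.25505956 -3.91337147] [ 0.0527108  -0.01569657 -0.01541191] 0.22650439853011844
t=4.00 tool shift [566.1 -17.1 -73.6]  az_x 97.99 yaw -112.01 z axis [ 4.e-04 -3.e-04 -1.e+00]
```

>>> move_arm:
  series:
    - [[25,-1,-5],-5,0]
    - [[70,-2,-12],-14,0]
    - [[120,-4,-20],-23,0]
    - [[170,-6,-28],-32,0]
    - [[220,-8,-34],-41,0]
    - [[270,-9,-40],-50,0]
    - [[320,-10,-46],-59,0]
    - [[370,-12,-52],-68,0]
    - [[420,-13,-58],-77,0]
    - [[465,-14,-62],-86,0]

```text
time_s: 5.25
eef_pos: [436.6, 322.0, 407.0]
ee_rot: [-0.001, -0.038, 0.999, -0.001]
force: [0.8, 0.3, -4.0]
grip_width: 0.228
```

```bash
python3 - <<'E'
from h import *
s=ctrl.sense();print(s['force'],s['wrist_torque'],s['grip_width']); go([420,420,420],210)
E
```

```text
[ 0.75155429  0.27434062 -3.98469063] [-0.01718017 -0.0337613   0.00617468] 0.22802495641157638
t=5.25 tool shift [  9.2  99.  -13.1]  az_x -175.69 yaw -25.69 z axis [-0.0024 -0.0011 -1.    ]
```

>>> move_arm:
  series:
    - [[3,30,-4],-9,0]
    - [[6,60,-8],-18,0]
    - [[9,90,-12],-24,0]
    - [[9,99,-13],-25.7,0]
    - [[9,99,-13],-25.7,0]
    - [[9,99,-13],-25.7,0]
    - [[9,99,-13],-25.7,0]
    - [[9,99,-13],-25.7,0]
    - [[9,99,-13],-25.7,0]
    - [[9,99,-13],-25.7,0]

```text
time_s: 6.5
eef_pos: [421.3, 418.4, 421.4]
ee_rot: [0.0, -0.256, 0.967, 0.0]
force: [-0.1, 0.1, -4.4]
grip_width: 0.229
```

```bash
python3 - <<'E'
from h import *
s=ctrl.sense();print(s['force'],s['grip_width']); go([420,420,420],210)
im,d=ctrl.capture('side'); np.savez('side4.npz',im=im,d=d)
u,v=proj('side',[420,420,286]);print(u,v)
u,v=int(u),int(v)
cv2.imwrite('pics/s4.png',cv2.resize(im[v-45:v+45,u-55:u+55],None,fx=6.6,fy=6.6,interpolation=cv2.INTER_CUBIC)[:,:,::-1])
cv2.imwrite('pics/s4f.png',im[:,:,::-1])
E
```

```text
[-0.14567263  0.07957793 -4.44168896] 0.2290392348239006
t=6.50 tool shift [0.4 2.1 1.4]  az_x -150.31 yaw -0.31 z axis [ 0.  0. -1.]
264.72077853783867 250.63163993616052
```

View pics/s4.png

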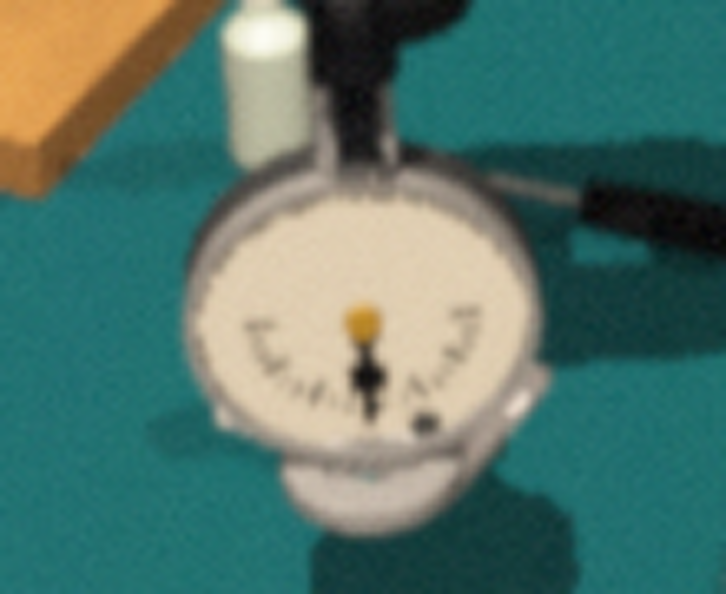

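View pics/s4f.png

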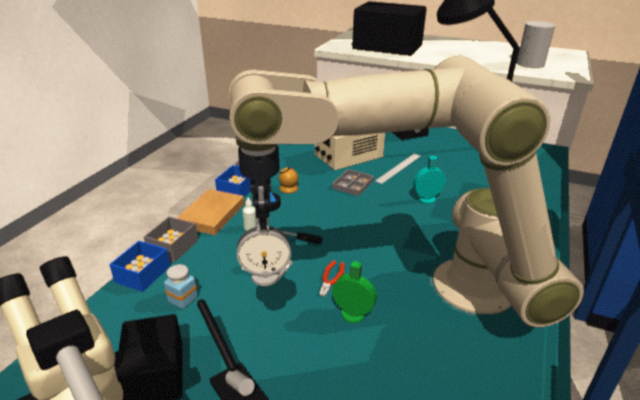

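```bash
cat >> h.py <<'E'
def dark(n,im,box,thr,fx=8):
    """dark blobs in box (u0,v0,u1,v1), subpixel weighted centroids"""
    u0,v0,u1,v1=box; g=cv2.cvtColor(im,cv2.COLOR_RGB2GRAY)[v0:v1,u0:u1].astype(float)
    return g
def dialcoords(n,pts,grip,azx):
    """pixel pts -> (y,z) in gauge frame about dial axis, plane 11 mm in front. grip = grip point world, azx=azimuth of gauge x (deg); upright gauge axes returned unrotated"""
    a=np.radians(azx); X=np.array([np.cos(a),np.sin(a),0]);Y=np.array([-np.sin(a),np.cos(a),0])
    C=np.array(grip,float)+X*11; o=[]
    for u,v in pts:
        O,d=ray(n,u,v); p=O+d*((C-O)@X)/(d@X); o.append([(p-C)@Y,p[2]-C[2]])
    return np.array(o)
E
python3 - <<'E'
from h import *
im=np.load('side4.npz')['im']; u,v=264,250
z=lambda p:[(p[0]+.5)/6.6-.5+u-55,(p[1]+.5)/6.6-.5+v-45]
pts=[z(p) for p in [(363,323),(370,420),(366,375),(425,424)]];print(np.round(pts,2))
o=dialcoords('side',pts,[420.5,419.5,366.5],119.9);print(o.round(1))
h=o[0]
for k in (1,2,3): dd=o[k]-h; print(np.hypot(*dd),np.arctan2(dd[0],-dd[1]))
g=cv2.cvtColor(im,cv2.COLOR_RGB2GRAY);print('cols 258..282 rows 250..272')
print('\n'.join(''.join('%4d'%x for x in r) for r in g[250:274,258:284]))
E
```

```text
[[263.58 253.52]
 [264.64 268.21]
 [264.03 261.39]
 [272.97 268.82]]
[[  -2.5  -80. ]
 [  -2.3 -119.4]
 [  -2.6 -100.9]
 [  15.2 -122.7]]
39.44460590462787 0.0029998888453828805
20.91969297290918 -0.008368076136807009
46.244430563288134 0.39156886885396125
cols 258..282 rows 250..272
 210 209 207 207 204 201 200 201 206 207 208 208 207 207 206 209 209 206 208 205 204 203 203 204 206 206
 209 207 208 199 191 188 182 184 192 205 206 209 209 209 209 209 206 208 202 193 184 183 178 184 203 210
 207 208 202 184 171 160 157 157 175 198 206 206 208 209 210 208 209 207 200 179 161 164 160 176 200 207
 208 206 198 170 149 143 141 142 163 196 208 210 209 209 208 209 206 205 200 187 181 179 181 188 202 208
 206 206 196 169 146 137 139 141 162 199 211 209 207 207 210 207 207 207 207 203 194 178 174 183 203 209
 206 205 199 181 145 132 134 133 160 200 206 206 208 209 206 208 208 208 206 209 196 175 175 188 203 207
 209 207 208 190 144 117 111 126 170 199 206 205 210 208 210 209 209 205 204 199 194 174 179 198 207 206
 208 208 208 195 155 100  78 126 188 204 208 207 209 207 207 209 206 201 183 178
[... 1004 characters left out ...]
55 193 206 204 198 181 152 149 160 181 204 207 204 196 184 167 156 154
 208 206 206 204 203 188 137 126 185 206 207 205 193 157 104  90 107 145 193 199 194 179 167 155 155 157
 209 208 206 207 205 195 174 170 197 208 207 207 192 136  86  78  89 137 182 185 169 159 149 151 152 156
 208 205 205 204 203 195 190 188 196 204 206 205 199 162 113 108 118 143 162 163 147 140 142 150 157 155
 205 208 205 195 188 176 177 173 174 188 191 192 199 182 150 142 145 151 145 138 128 131 141 152 158 150
 192 196 190 183 172 164 158 157 159 164 167 166 170 166 152 146 135 133 127 115 106 121 144 153 146 128
 160 166 167 164 161 160 155 156 155 155 157 154 154 145 138 129 123 116 108 101 102 120 146 145 133 108
```

```bash
python3 - <<'E'
from h import *
go([568.2,159.1,350],210)
E
```

```text
t=6.55 tool shift [   0.8 -298.    71.4]  az_x -150.31 yaw -0.31 z axis [ 0. -0. -1.]
```

>>> move_arm:
  series:
    - [[0,-25,6],0,0]
    - [[0,-65,16],0,0]
    - [[0,-110,26],0,0]
    - [[0,-155,37],0,0]
    - [[0,-200,48],0,0]
    - [[0,-245,59],0,0]
    - [[0.5,-280,67],-0.3,0]
    - [[0.5,-298,71],-0.3,0]
    - [[0.5,-298,71],-0.3,0]
    - [[0.5,-298,71],-0.3,0]

```text
time_s: 7.8
eef_pos: [568.1, 160.4, 350.9]
ee_rot: [0.0, -0.259, 0.966, 0.0]
force: [-0.2, 0.6, -3.1]
grip_width: 0.226
```

```bash
python3 - <<'E'
from h import *
s=ctrl.sense();print(s['force'],s['grip_width'],s['joints'].round(2)); go([568.2,159.1,350],210)
for n in('side','top'):
    im,d=ctrl.capture(n); np.savez(n+'5.npz',im=im,d=d)
    u,v=proj(n,[568,159,170]).astype(int);print(n,u,v)
    cv2.imwrite(f'pics/{n}5.png',cv2.resize(im[v-45:v+45,u-55:u+55],None,fx=6.6,fy=6.6,interpolation=cv2.INTER_CUBIC)[:,:,::-1])
E
```

```text
[-0.24343139  0.60812533 -3.06142469] 0.22558120406447552 [ 0.08  0.43  1.2   0.    1.5  -2.02]
t=7.80 tool shift [ 0.6 -1.2  0.9]  az_x -149.95 yaw 0.05 z axis [ 5.e-04  5.e-04 -1.e+00]
side 264 217
top 263 176
```

View pics/side5.png

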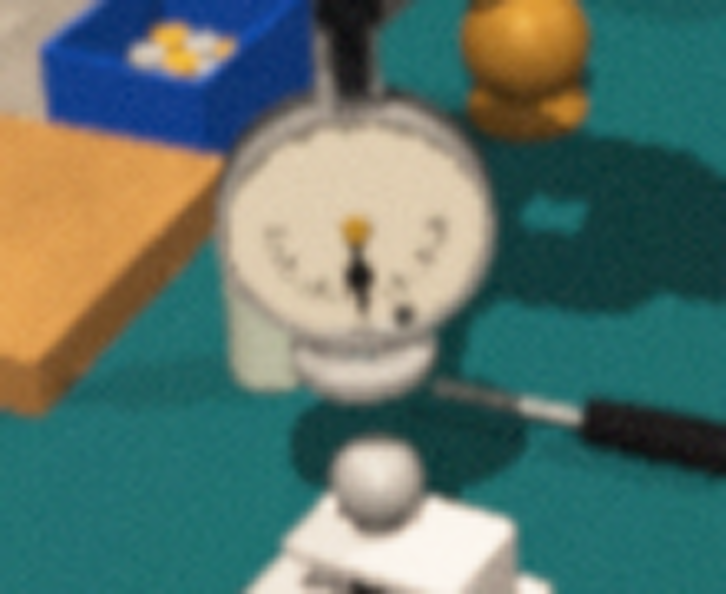

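View pics/top5.png

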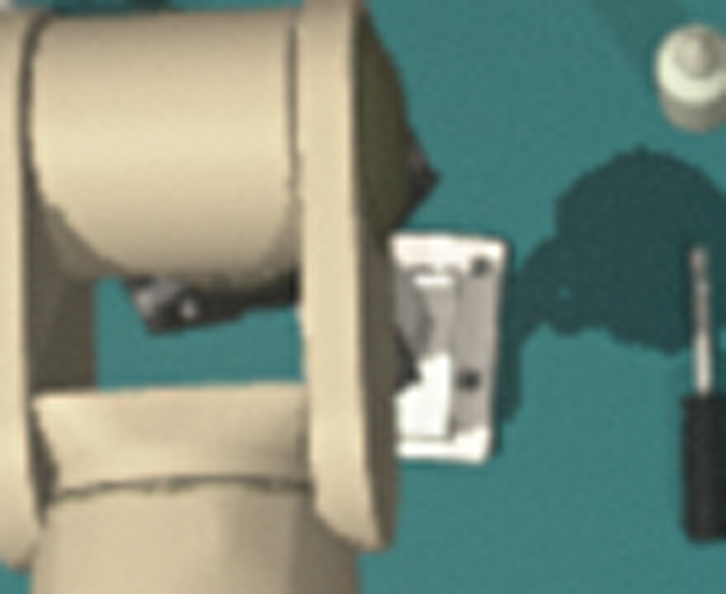

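```bash
python3 - <<'E'
from h import *
z=lambda p:[(p[0]+.5)/6.6-.5+264-55,(p[1]+.5)/6.6-.5+217-45]
a=np.radians(120.05);X=np.array([np.cos(a),np.sin(a),0])
G=np.array([568.1,160.0,296.5])
pts=[z(p) for p in [(355,230),(364,312),(403,315),(358,272)]]
o=dialcoords('side',pts,G,120.05);h=o[0];print(o.round(1))
for k in (1,2,3): dd=o[k]-h; print(np.hypot(*dd),np.arctan2(dd[0],-dd[1]))
b=dialcoords('side',[z((378,483))],G-11*X,120.05);print('ball Y,Z',b, 'foot pts')
print(onz('side',*z((378,483)),78))
# foot lower ellipse: left, right edges
print(dialcoords('side',[z((293,360)),z((438,350))],G-11*X,120.05))
im=np.load('side5.npz')['im']
g=cv2.cvtColor(im,cv2.COLOR_RGB2GRAY)[235:258,250:284]
print('\n'.join(''.join('%4d'%x for x in r) for r in g))
E
```

```text
[[  -2.8  -81.8]
 [  -1.3 -121.8]
 [  14.6 -124.4]
 [  -2.7 -102. ]]
40.02346928680458 0.036787008736072276
46.0640297875161 0.3855784733536374
20.27178470037008 0.004797014631702493
ball Y,Z [[-1.07526813e-01 -2.17647507e+02]] foot pts
[568.77188532 159.06284323  78.        ]
[[ -32.03617992 -150.86865196]
 [  28.42691509 -150.5048837 ]]
  90  86  87  80  58  49  49  48  50  49  50  49  48  49  48  47  50  51  49  43  48  45  44  42  42  46  43  46  46  47  48  44  45  47
  87  90  85  71  58  49  49  44  52  49  48  49  50  49  49  55  50  53  51  47  48  44  48  47  45  45  45  45  41  43  40  44  44  48
  88  87  78  60  48  51  50  47  49  49  50  51  53  57  66  68  72  67  60  52  50  44  47  44  49  49  50  47  48  46  47  44  43  39
  89  92  81  58  49  48  50  44  51  49  52  63  82  95 104 107 110 108  95  84  70  53  48  50  46  51  45  53  50  47  48  44  49  44
  92  91  80  56  51  49  49  45  47  54  65 101 135 155 164 167 167 164 157 143 116  77  54  50  49  49  50  51  48  50  47  50  47  46
  89  85  80  62  49  48  50  50  52  69 105 152 189 204 211 210 212 205 2
[... 1691 characters left out ...]
246 245 246 247
  92 116 162 206 225 231 231 232 232 233 230 230 221 206 189 185 188 197 212 228 241 246 246 247 247 246 247 247 246 246 246 246 246 245
  96 125 181 213 226 232 233 231 234 233 232 232 231 228 227 228 231 236 241 244 246 247 247 246 246 246 247 246 246 247 246 247 247 242
  94 132 175 198 213 222 225 228 232 232 233 234 237 238 240 243 243 244 245 246 246 246 247 247 247 247 246 247 247 246 247 246 243 230
 122 171 202 200 199 200 200 211 223 225 228 235 241 243 243 245 246 245 245 246 246 245 246 247 247 247 246 247 247 247 246 243 230 196
 171 209 228 221 207 193 176 178 189 200 216 227 233 238 242 244 245 245 246 245 246 245 245 246 247 246 247 247 247 246 244 234 201 170
```

>>> move_arm:
  series:
    - [[2,-0.5,12],0,0]
    - [[2,-0.5,25],0,0]
    - [[2,-0.5,36],0,0]
    - [[2,-0.5,42],0,0]
    - [[2,-0.5,42],0,0]
    - [[2,-0.5,42],0,0]

```text
time_s: 8.65
eef_pos: [567.2, 157.9, 308.8]
ee_rot: [0.0, -0.259, 0.966, -0.0]
force: [0.8, 0.4, -3.5]
grip_width: 0.228
```

```bash
python3 - <<'E'
from h import *
s=ctrl.sense();print(s['force'],s['wrist_torque'],s['eef_pos'])
n='side'
im,d=ctrl.capture(n); 
cv2.imwrite(f'pics/{n}6.png',cv2.resize(im[172:262,209:319],None,fx=6.6,fy=6.6,interpolation=cv2.INTER_CUBIC)[:,:,::-1])
E
```

```text
[ 0.76966874  0.38541405 -3.50208168] [-0.01896566 -0.00064829 -0.01039768] [567.16413777 157.90894199 308.82443806]
```

View pics/side6.png

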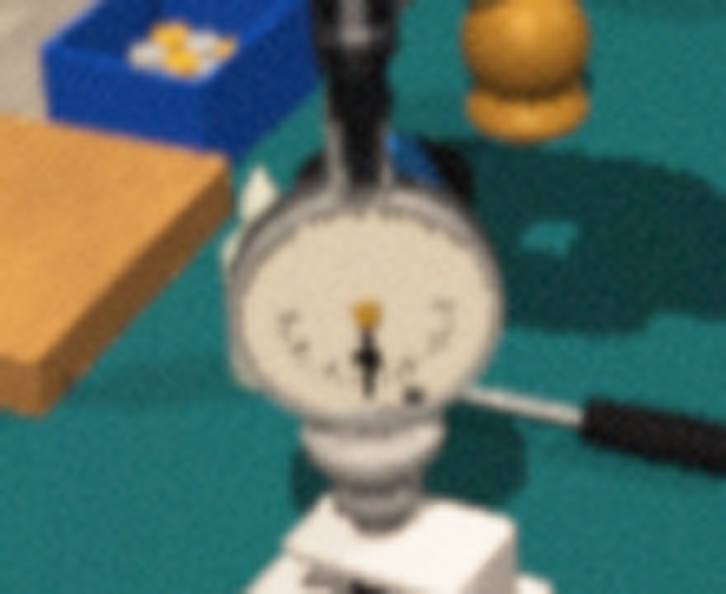

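>>> move_arm:
  series:
    - [[0,0,3],0,0]
    - [[0,0,5],0,0]
    - [[0,0,6],0,0]
    - [[0,0,7],0,0]
    - [[0,0,7],0,0]
  force: 40

```text
time_s: 9.32
eef_pos: [567.1, 157.9, 301.6]
ee_rot: [0.0, -0.259, 0.966, -0.0]
force: [-0.5, -0.6, -2.6]
grip_width: 0.231
```

```bash
python3 - <<'E'
from h import *
s=ctrl.sense();print(s['force'],s['wrist_torque'],s['eef_pos'],Rt(s).T@s['force'])
E
```

```text
[-0.49722209 -0.61721042 -2.57080168] [-0.07827225 -0.04695799  0.02525091] [567.09150373 157.86352965 301.56211958] [ 0.73994228 -0.28521782  2.5706684 ]
```

>>> move_arm:
  series:
    - [[0,0,0.5],0,0]
    - [[0,0,1],0,0]
    - [[0,0,1],0,0]

```text
time_s: 9.7
eef_pos: [567.2, 157.8, 301.0]
ee_rot: [0.001, -0.259, 0.966, -0.0]
force: [0.3, 0.4, 3.1]
grip_width: 0.225
```

```bash
python3 - <<'E'
from h import *
s=ctrl.sense();print(s['force'],s['wrist_torque'],s['eef_pos'],Rt(s).T@s['force'])
E
```

```text
[0.28858154 0.41661254 3.05899132] [-0.24055559  0.03849422 -0.01721226] [567.18547156 157.82663965 300.96522302] [-0.4612588   0.21422195 -3.0586962 ]
```

>>> move_arm:
  series:
    - [[0,0,0.5],0,0]
    - [[0,0,0.5],0,0]
    - [[0,0,0.5],0,0]
  force: 25

```text
time_s: 10.07
eef_pos: [567.2, 157.9, 300.7]
ee_rot: [0.001, -0.259, 0.966, -0.0]
force: [-0.0, -1.4, 5.6]
grip_width: 0.226
```

```bash
python3 - <<'E'
from h import *
s=ctrl.sense();print(s['force'],s['wrist_torque'],s['eef_pos'],Rt(s).T@s['force'],Rt(s).T@s['wrist_torque'])
n='side'
im,d=ctrl.capture(n); 
cv2.imwrite(f'pics/{n}7.png',cv2.resize(im[172:262,209:319],None,fx=6.6,fy=6.6,interpolation=cv2.INTER_CUBIC)[:,:,::-1])
E
```

```text
[-0.04978494 -1.36572793  5.64538222] [-0.35026423  0.1076062   0.02217929] [567.22843506 157.86275767 300.74409979] [ 0.71778223 -1.16321148 -5.64533076] [ 0.24953824  0.26826774 -0.02278443]
```

View pics/side7.png

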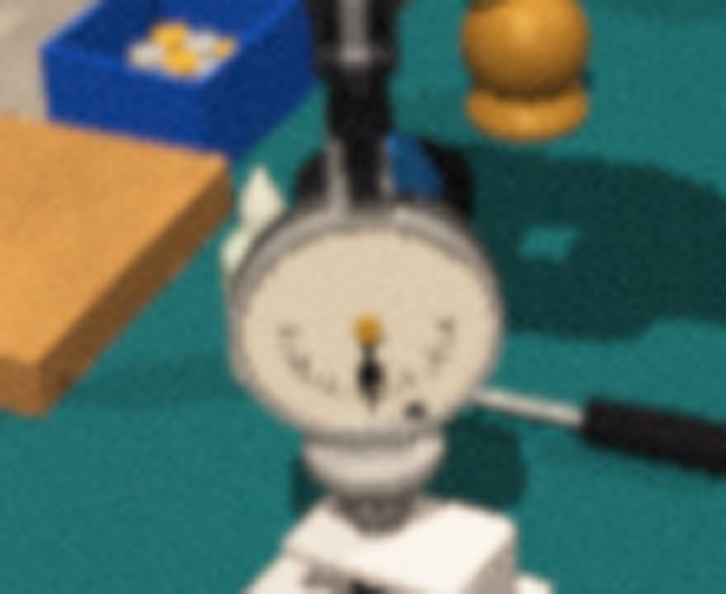

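>>> move_arm:
  series:
    - [[4,-0.7,0.05],0,0]
    - [[10,-0.7,0.3],0,0]
    - [[17,-0.7,0.85],0,0]
    - [[24,-0.7,1.7],0,0]
    - [[30,-0.7,2.7],0,0]
    - [[33.5,-0.7,3.4],0,0]
    - [[33.5,-0.7,3.4],0,0]
  force: 22

```text
time_s: 11.0
eef_pos: [538.1, 140.3, 296.5]
ee_rot: [-0.0, -0.259, 0.966, -0.0]
force: [1.5, -1.5, 1.0]
grip_width: 0.231
```

```bash
python3 - <<'E'
from h import *
s=ctrl.sense();print(s['force'],s['eef_pos'],Rt(s).T@s['force'],Rt(s).T@s['wrist_torque'])
n='side'
im,d=ctrl.capture(n); 
cv2.imwrite(f'pics/{n}8.png',cv2.resize(im[172:262,209:319],None,fx=6.6,fy=6.6,interpolation=cv2.INTER_CUBIC)[:,:,::-1])
E
```

```text
[ 1.51291149 -1.51314246  1.02693541] [538.09102902 140.34665428 296.51440339] [-0.55351547 -2.06672043 -1.02731929] [ 0.53484726 -0.42739074  0.02941   ]
```

View pics/side8.png

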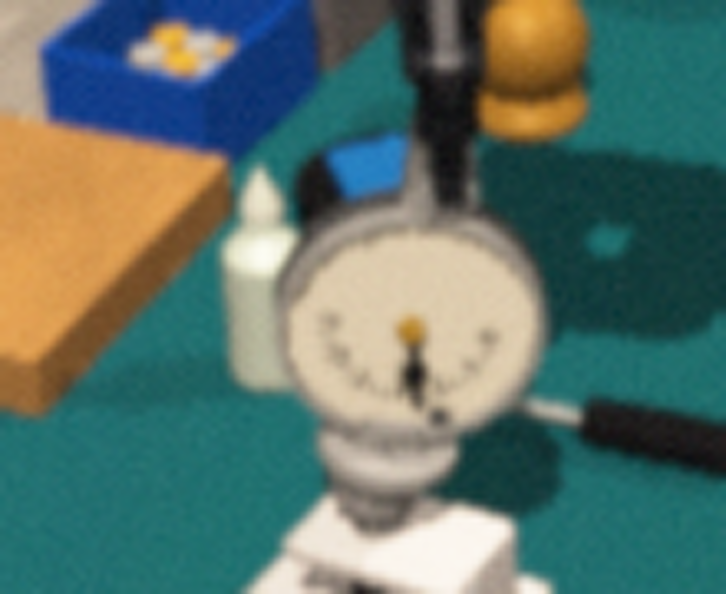

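>>> move_arm:
  series:
    - [[4,-0.5,1.4],0,0]
    - [[10,-0.8,2.9],0,0]
    - [[16,-1,4.7],0,0]
    - [[22,-1,6.9],0,0]
    - [[27,-1,8.8],0,0]
    - [[30,-1,9.9],0,0]
    - [[30,-1,9.9],0,0]
    - [[30,-1,9.9],0,0]
    - [[30,-1,9.9],0,0]
    - [[30,-1,9.9],0,0]

```text
time_s: 12.3
eef_pos: [512.8, 124.7, 286.6]
ee_rot: [-0.0, -0.259, 0.966, -0.0]
force: [0.4, -0.7, 1.5]
grip_width: 0.23
```

```bash
cat > look.py <<'E'
import sys
from h import *
k=sys.argv[1]
s=ctrl.sense();print(s['time_s'],s['eef_pos'],Rt(s).T@s['force'],Rt(s).T@s['wrist_torque'])
n='side'
im,d=ctrl.capture(n); np.savez(f'side{k}.npz',im=im,d=d)
cv2.imwrite(f'pics/{n}{k}.png',cv2.resize(im[172:262,209:319],None,fx=6.6,fy=6.6,interpolation=cv2.INTER_CUBIC)[:,:,::-1])
cv2.imwrite(f'pics/{n}{k}d.png',cv2.resize(im[207:243,255:303],None,fx=16,fy=16,interpolation=cv2.INTER_CUBIC)[:,:,::-1])
E
python3 look.py 9
```

```text
12.3 [512.81902488 124.66109875 286.58777347] [-0.02806346 -0.78419542 -1.53790612] [ 0.30994781 -0.2727927   0.06173321]
```

View pics/side9.png

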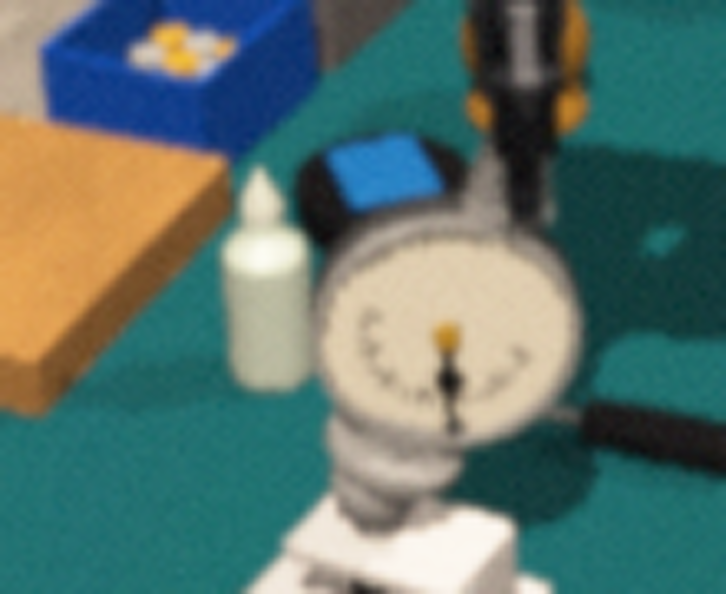

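View pics/side9d.png

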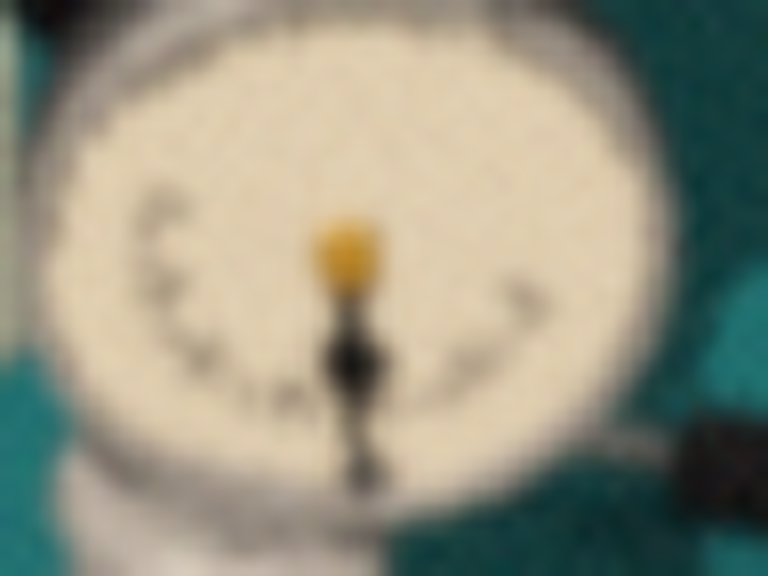

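```bash
cat > ang.py <<'E'
import sys
from h import *
k=sys.argv[1]; azg=120.05
im=np.load(f'side{k}.npz')['im'].astype(float)
g=im.mean(2); hsv=cv2.cvtColor(im.astype(np.uint8),cv2.COLOR_RGB2HSV).astype(float)
sl=(slice(207,243),slice(255,303)); V,U=np.mgrid[207:243,255:303]
# hub: saturated yellow
w=np.clip(hsv[sl][...,1]-110,0,None)*((hsv[sl][...,0]<30)&(hsv[sl][...,2]>120)); w*=(np.hypot(U-float(sys.argv[2]),V-float(sys.argv[3]))<4)
hub=np.array([(U*w).sum(),(V*w).sum()])/w.sum()
D=np.clip(175-g[sl],0,None)
s=ctrl.sense();G=s['eef_pos']+[0,0,-54]
pts=[hub]
for v in range(int(hub[1])+3,int(hub[1])+17):
    r=D[v-207]*(abs(U[0]-hub[0]-(v-hub[1])*0.06)<3.2)
    if r.sum()>40: pts.append([(U[0]*r).sum()/r.sum(),v])
o=dialcoords('side',pts,G,azg)
for p,q in zip(pts,o):
    dd=q-o[0]; print(np.round(p,2),'r %.1f ang %.3f'%(np.hypot(*dd),np.arctan2(dd[0],-dd[1])))
E
python3 ang.py 9 276.2 222.6
```

```text
[276.24 222.77] r 0.0 ang 3.142
[276.37 225.  ] r 7.4 ang 0.006
[276.34 226.  ] r 10.8 ang -0.015
[276.44 227.  ] r 14.1 ang -0.000
[276.51 228.  ] r 17.5 ang 0.003
[276.68 229.  ] r 20.9 ang 0.018
[276.67 230.  ] r 24.3 ang 0.009
[276.68 231.  ] r 27.6 ang 0.004
[276.73 232.  ] r 31.0 ang 0.004
[276.67 233.  ] r 34.4 ang -0.005
[276.78 234.  ] r 37.9 ang -0.000
[277.16 235.  ] r 41.4 ang 0.022
[277.32 236.  ] r 44.8 ang 0.027
[277.06 237.  ] r 48.2 ang 0.007
[276.92 238.  ] r 51.6 ang -0.003
```

>>> move_arm:
  series:
    - [[1.2,0,0.5],0,0]
    - [[2.4,0,1.2],0,0]
    - [[2.4,0,1.2],0,0]
    - [[2.4,0,1.2],0,0]
    - [[2.4,0,1.2],0,0]
    - [[2.4,0,1.2],0,0]
    - [[2.4,0,1.2],0,0]
    - [[2.4,0,1.2],0,0]
    - [[2.4,0,1.2],0,0]
    - [[2.4,0,1.2],0,0]

```text
time_s: 13.6
eef_pos: [510.8, 123.5, 285.5]
ee_rot: [0.0, -0.259, 0.966, -0.0]
force: [2.3, -0.2, 3.0]
grip_width: 0.224
```

```bash
python3 look.py 10; python3 ang.py 10 276.8 222.8; python3 look.py 11; python3 ang.py 11 276.8 222.8|tail -8
```

```text
13.6 [510.83296343 123.47259279 285.45266612] [-1.84737096 -1.30779865 -2.96824002] [ 0.31871149 -0.83892974  0.08232245]
[276.67 223.01] r 0.0 ang 3.142
[276.67 226.  ] r 9.9 ang -0.041
[276.75 227.  ] r 13.3 ang -0.024
[276.87 228.  ] r 16.7 ang -0.007
[276.94 229.  ] r 20.1 ang -0.002
[276.96 230.  ] r 23.4 ang -0.006
[277.18 231.  ] r 26.9 ang 0.013
[277.41 232.  ] r 30.3 ang 0.028
[277.46 233.  ] r 33.7 ang 0.025
[277.39 234.  ] r 37.1 ang 0.014
[277.4 235. ] r 40.5 ang 0.010
[277.41 236.  ] r 44.0 ang 0.008
[277.22 237.  ] r 47.3 ang -0.007
[277.23 238.  ] r 50.8 ang -0.009
[277.76 239.  ] r 54.4 ang 0.017
13.65 [510.82034664 123.49332565 285.42982949] [-1.65091875 -0.67289127 -2.97822915] [ 0.32821861 -0.84829544  0.02907792]
[277.39 232.  ] r 30.3 ang 0.030
[277.39 233.  ] r 33.7 ang 0.022
[277.38 234.  ] r 37.1 ang 0.017
[277.44 235.  ] r 40.6 ang 0.016
[277.44 236.  ] r 44.0 ang 0.012
[277.23 237.  ] r 47.4 ang -0.005
[277.22 238.  ] r 50.8 ang -0.007
[277.71 239.  ] r 54.4 ang 0.016
```

View pics/side10d.png

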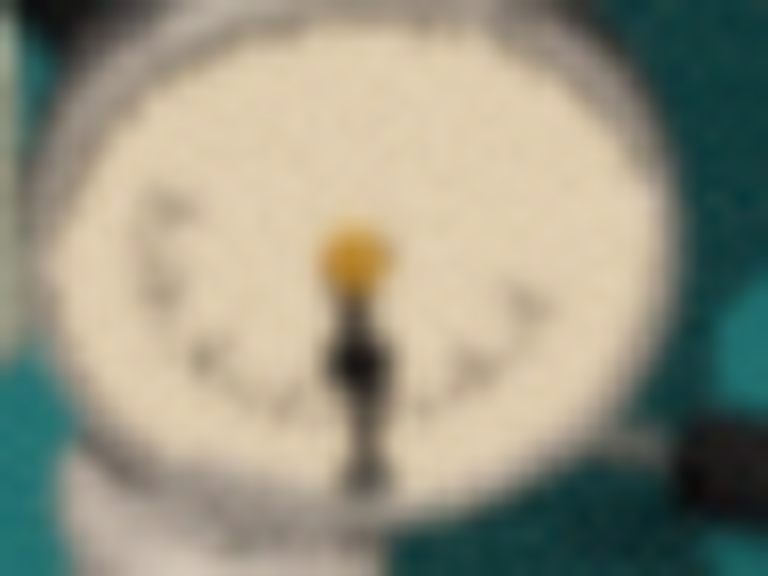

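>>> move_arm:
  series:
    - [[0,0,0],0,0]
    - [[0,0,0],0,0]
    - [[0,0,0],0,0]
    - [[0,0,0],0,0]
    - [[0,0,0],0,0]
    - [[0,0,0],0,0]
    - [[0,0,0],0,0]
    - [[0,0,0],0,0]
    - [[0,0,0],0,0]
    - [[0,0,0],0,0]

```text
time_s: 14.95
eef_pos: [510.8, 123.5, 285.4]
ee_rot: [0.0, -0.259, 0.966, -0.0]
force: [1.5, -0.4, 3.8]
grip_width: 0.228
```

```bash
python3 - <<'E'
from h import *
I=[ctrl.capture('side')[0].astype(float) for _ in range(10)]
print([np.abs(i-I[0])[207:243,255:303].mean().round(2) for i in I])
im=np.mean(I,0); np.savez('side12.npz',im=np.round(im).astype(np.uint8))
b=np.round(im).astype(np.uint8)
cv2.imwrite('pics/side12.png',cv2.resize(b[172:262,209:319],None,fx=6.6,fy=6.6,interpolation=cv2.INTER_CUBIC)[:,:,::-1])
cv2.imwrite('pics/side12d.png',cv2.resize(b[207:243,255:303],None,fx=16,fy=16,interpolation=cv2.INTER_CUBIC)[:,:,::-1])
g=cv2.cvtColor(b,cv2.COLOR_RGB2GRAY)[219:241,268:286]
print('\n'.join(''.join('%4d'%x for x in r) for r in g))
s=ctrl.sense();print(s['time_s'],s['eef_pos'],Rt(s).T@s['force'],Rt(s).T@s['wrist_torque'])
E
python3 ang.py 12 276.8 222.8
```

```text
[np.float64(0.0), np.float64(2.04), np.float64(1.99), np.float64(2.15), np.float64(2.03), np.float64(2.1), np.float64(2.13), np.float64(2.1), np.float64(2.1), np.float64(2.11)]
 204 207 208 207 207 207 208 207 206 207 206 206 208 206 207 207 207 208
 204 207 207 207 207 207 206 203 200 199 200 204 207 207 207 208 208 207
 206 206 208 207 208 207 203 191 180 176 182 195 205 207 207 207 207 208
 207 208 207 207 206 206 197 170 152 150 157 181 202 207 206 207 208 208
 207 207 208 207 207 206 193 157 140 140 149 175 200 207 207 207 208 206
 206 208 207 208 207 205 192 155 131 128 152 188 204 208 207 207 207 203
 207 206 207 207 207 207 196 162 118 107 155 195 206 208 207 207 206 201
 206 206 207 207 207 207 202 176 108  92 155 196 206 207 207 207 207 204
 198 199 203 207 208 207 200 168  97  76 137 184 203 207 206 204 205 205
 179 191 203 207 207 206 190 139  71  49  94 155 196 207 204 196 194 197
 169 188 202 205 205 202 182 112  44  28  55 126 192 206 201 183 170 179
 176 182 195 198 197 190 179 120  56  33  55 125 190 202 197 178 165 171
 188 183 184 186 181 176 182 152 101  57  77 13
[... 599 characters left out ...]
88  74  62
 154 138 134 137 133 141 143 137 121 114 103  85  73  67  60  57  52  50
15.45 [510.81943429 123.47066296 285.41489547] [-1.25728365 -1.98121747 -3.65875642] [ 0.39974987 -0.85423301  0.00104141]
[276.63 223.07] r 0.0 ang 3.142
[276.7 226. ] r 9.8 ang -0.019
[276.73 227.  ] r 13.1 ang -0.017
[276.86 228.  ] r 16.5 ang -0.001
[276.93 229.  ] r 19.9 ang 0.002
[276.98 230.  ] r 23.3 ang 0.002
[277.15 231.  ] r 26.7 ang 0.015
[277.4 232. ] r 30.1 ang 0.032
[277.43 233.  ] r 33.5 ang 0.027
[277.37 234.  ] r 36.9 ang 0.017
[277.43 235.  ] r 40.4 ang 0.016
[277.45 236.  ] r 43.8 ang 0.013
[277.25 237.  ] r 47.2 ang -0.003
[277.27 238.  ] r 50.6 ang -0.004
[277.71 239.  ] r 54.2 ang 0.016
```

View pics/side12d.png

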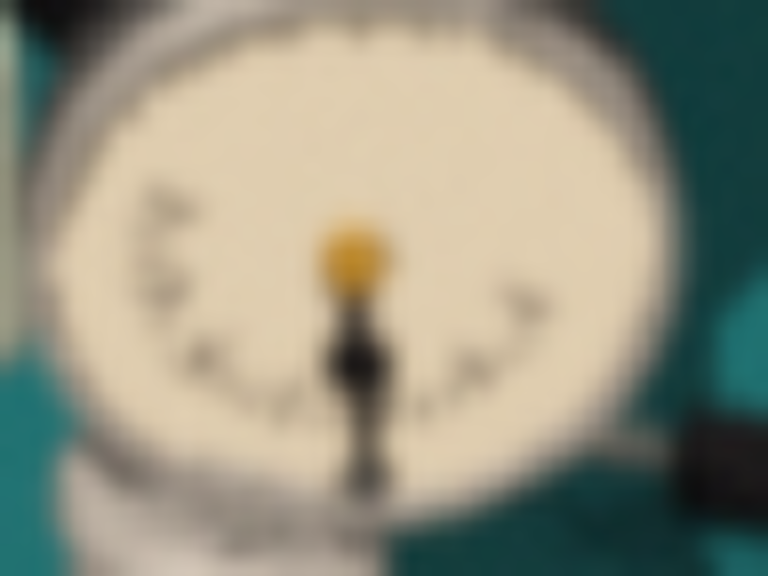

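View pics/side12.png

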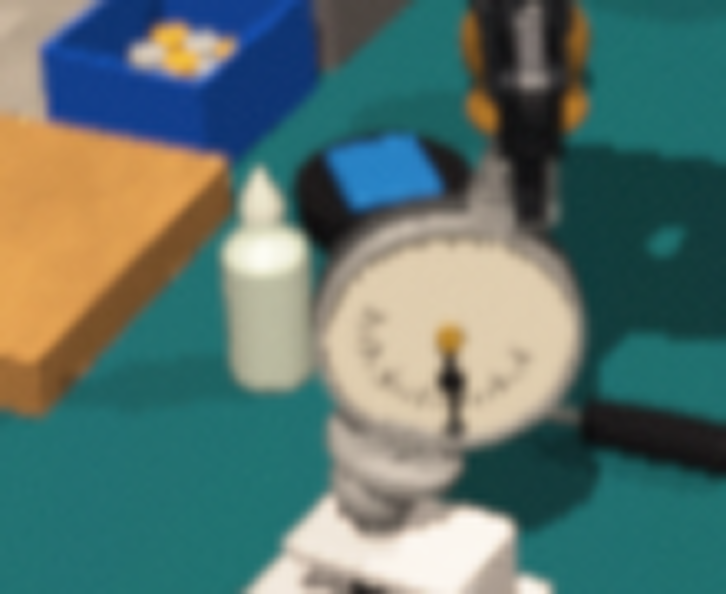

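```bash
python3 - <<'E'
from h import *
z=lambda p:np.array([(p[0]+.5)/6.6-.5+264-55,(p[1]+.5)/6.6-.5+217-45])
B=np.array([568.8,159.1,78.]);print(proj('side',B),z((378,483)))
a=np.radians(120.05);X=np.array([np.cos(a),np.sin(a),0]);
for nm,hub in(('final',(276.63,223.07)),('mid8',z((411,329))),('up7',z((367,329)))):
    # ball in plane of gauge axis: origin at ball, hub plane 11 in front
    h=dialcoords('side',[hub],B,120.05)[0]; print(nm,h.round(1),'len',np.hypot(*h).round(1),'tilt',np.arctan2(h[0],h[1]).round(3))
E
```

```text
[265.83352784 244.76240828] [265.84848485 244.75757576]
final [33.2 79.5] len 86.1 tilt 0.396
mid8 [17.7 86.1] len 87.9 tilt 0.203
up7 [-0.4 87.5] len 87.5 tilt -0.004
```

```bash
python3 - <<'E'
from h import *
s=ctrl.sense();print(s['time_s'],s['force'],s['grip_width']);print(ctrl.finish_job())
E
```

```text
15.45 [ 2.0790718  -1.08745421  3.65887786] 0.23136150324478902
the job is handed in; nothing more can be done
None
```

The gauge is seated on the ball stud, tilted about 0.40 rad with its pointer on the marker tab. I handed the job in at 15.45 s with the stem still gripped, commanded at 22 N.

I gripped it by the stem, turned the dial toward the side camera and read the marker at about +0.39 rad. I then set the foot on the ball and rocked the stem along an arc about the ball's centre.

Last checks:
- **Pointer:** it was steady over ten frames taken in the last half second. Its tip and the tab differed by at most about 0.01–0.015 rad, around half a millimetre at the tip, which is the limit of the picture's resolution.
- **Seating:** the dial axis measured 86.1 mm from the ball's centre, where 87.2 mm is expected. That 1 mm difference is within measuring error.
- **Push on the ball:** about 8 N, which is gentle. A small sideways load of 1–2 N and a wrist torque of about 0.85 N m remained, which I put down mainly to friction in the finger pads and did not relieve.
- **Dial upright:** I did not measure the pitch on its own; I relied on the pads holding it.
- **Other things:** I saw no contact with them in the side pictures, but did not measure their positions again.

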